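Turn the tagged canister to the pantry reader

ROBOT

A 7-joint arm with a two-finger parallel gripper is mounted at the origin on the work surface. World frame = base frame: x ahead of the robot, y to its left, z up, the work surface at z = 0. Lengths are in m, angles in rad, forces in N, time in s.
With the tool pointing down it reaches from about 0.4 to 0.85 m from the base axis. Payload 4.5 kg.
Tool frame: the origin (TCP) lies at the very end of the fingers, on their centre line; the grasp point (between the pads) lies 19 mm behind it (r.grip_depth is the distance from the TCP to the grasp point, in m); z points along the fingers, x is the direction in which the jaws open and shut, and the axes are right-handed (so a half turn about z gives the same grasp; the last joint's range is limited). The gripper opens to 88 mm and grips with 3 to 60 N. Pads are 18 mm wide; open, the fingers measure 123 mm over their backs; the gripper's body (75 mm by 187 mm) begins 45 mm behind the grasp point.
Start: joints at [-1.301, 0.689, -0.195, 1.565, 0.157, 0.902, -0.215], TCP at [0.146, 0.608, 0.239] pointing down, gripper open.
Joint ranges: [-3.01, 3.01], [-0.46, 2.08], [-1.47, 1.51], [0.13, 2.56], [-1, 4.14], [0.04, 2.09], [-2.66, 2.66]. Speed limits (rad/s): [2.57, 2.57, 3.14, 3.14, 3.14, 3.14, 3.14].

INTERFACE

Orientations are given as a unit quaternion [x, y, z, w].
In Python, from plant import r gives the robot as it stands. The module is installed in compiled form; this text tells all that it offers.
- The arm moves only by the shell command python3 -m jog 'ROWS' [FORCE]. ROWS is JSON, a list of rows, each a list of 5 numbers: the shift along the tool's x, y, z in units of 1 m (1.0 is 1 m), then the turn about the tool's z in units of 360 degrees (1.0 is 360 degrees), then the closure, from 0 (fully open) to 1 (shut). In form: [[dx, dy, dz, yaw, fingers], ...]. A call has 1 to 20 rows; each row shifts and turns the commanded pose from where the row before left it, along the tool's axes as they then stand; what a row does not reach is not made up. A row lasts 1/10 s, in which the tool goes at most 50 mm and 8.59 degrees, less where a joint would pass 70% of its speed; a pose out of reach is approached as far as the arm can. A call with a number of a shift or a turn outside -1 to 1 is refused whole. A call with a gripper value outside its range is refused whole. The fingers move at their own pace and stop on an object; FORCE is the grip in N (left out, the last holds). Time passes only in rows, so rows that do not move let the fingers close. It gives the time, the measured TCP pose, the force and the opening at its end, in the units of the state.
- r.get_state(): the state, without advancing time (a new reading comes with each control period).
- r.snapshot(name): name is "scene" or "side" or "wrist"; returns the picture (420x560x3 uint8, red, green, blue); there is no depth.
- r.get_calibration(name): a dict with "mtx" (3x3 intrinsics, pixels), "R" (3x3) and "t" (3): a world point X has camera coordinates R X + t. Camera axes: x right, y down, z forward; pixel columns grow to the right and rows downward; lengths in m; the calibration is good to about 2 mm. A picture is of the moment at which its call begins: read the wrist's pose just before it. get_calibration takes no time and is no camera call; for the wrist camera it gives the pose at the moment of the call.
- r.finish_job(): hands the job in, once; it reports no verdict.
Trained networks look in the newest picture that a camera, given by its name, has taken for a name from the list of things; names that differ only in an ending like _2 or _b are one class to them, and where a whole thing is asked for, a point or a joint stands for the part that bears it (a point fixed in the world has none). Each returns a list of dicts, best first, with "score" (0 to 1); they miss things now and then, are a little off and sometimes report something else, mostly with a low value. They report only what shows in the picture. A call takes as long as a camera call.
- r.cut_out(thing, camera): "pixels" (420x560 bool, what is visible of it) and "rect" ([left, top, right, bottom] in pixels, round what is visible of it).
The state is a dict: "clock": time; "q": joint angles; "qd": joint speeds; "joint_torque": joint torques, N m; "tool_pos": TCP position; "eef_rot": TCP orientation; "contact_force": force on the tool from outside, world axes, zero at the start; "moment": the same for the moment, N m; "opening": opening from 0.0 (shut) to 1.0 (fully open).
Only numpy, scipy, OpenCV 4.12 (cv2) and the standard library are available. Lean on these libraries where they do the work, as an engineer would, in place of code of your own. Each camera call takes 0.05 s, during which the arm holds its last target.

TASK

On the white turntable shelf, turn the grey canister with the orange tag where it stands, until its orange tag faces the lit window of the black tag reader. Leave it standing upright in its place and let go of it; do not move the look-alike canister with the blue tag or the glass jar.

Things in the scene. Friction and masses are not known exactly. Their poses are not given: they have to be found in the camera images.
- canister: The grey plastic canister to turn: upright cylinder, 58 mm across, 120 mm tall, 0.15 to 0.31 kg, loose on the turntable; nothing within 45 mm of its side. A 30 mm wide orange tag on one side runs on as a 16 mm strip over the rim to near the lid's centre. Origin: centre of the underside, z up, +x out through the middle of the tag. It needs 30 to 115 degrees of anticlockwise turn seen from above.
- lookalike: Look-alike, to be left alone: same grey canister, 58 mm in diameter and 120 mm tall, loose on the turntable, but with a blue tag and blue lid strip. Origin: centre of the underside, +x out through its blue tag.
- jar: Glass jar with glass lid, orange seal and steel wire bail clamp, to be left alone: 82 mm across, 130 mm tall, loose on the turntable. Origin: centre of the underside, z up. (The turntable is a white disc 380 mm across, its top 30 mm above the worktop; it is latched and does not turn.)
- window (a point): Centre of the lit pale-cyan window, 90 mm wide, 70 mm high, on the front of the black tag reader (fixed block 130 mm wide, 60 mm deep, 150 mm tall, on the worktop just beyond the turntable's left, +y, edge). The point is 90 mm above the worktop, 185 to 230 mm level from the canister's axis; its -x points out of the window towards the turntable.

How it is judged:
By the outcome, as a careful person would: the job done as asked, in the order asked, and still so for the second after the job is handed in, with the robot touching nothing.
It also fails if it takes over 29 s, if anything falls off the work surface, if the arm or the gripper's body presses on something with over 40 N, if the wrist force passes 120 N, or if a joint passes its speed limit or range.

## Working session

There is one attempt and no reset: what is moved stays moved. The work goes in short steps, Python scripts to look and compute and a shell command to move; the robot and the scene stay as the last step left them, time stands still between calls to the robot, and variables do not carry over. Pictures are saved under pics/ and viewed, and the job is handed in when it is done.

```bash
mkdir -p pics; python3 - <<'E'
from plant import r
import cv2,numpy as np
for n in ["scene","side","wrist"]:
    im=r.snapshot(n); cv2.imwrite(f"pics/{n}0.png",im[:,:,::-1])
    c=r.get_calibration(n); print(n,np.round(c["mtx"],1).tolist(),np.round(c["R"],3).tolist(),np.round(c["t"],3))
    for t in (["canister","lookalike","jar"]):
        for d in r.cut_out(t,n)[:2]: print(t,d["score"],d["rect"])
s=r.get_state();print(s)
E
```

```text
scene [[403.4, 0.0, 283.2], [0.0, 403.4, 205.4], [0.0, 0.0, 1.0]] [[0.848, 0.53, -0.011], [0.342, -0.563, -0.752], [-0.405, 0.635, -0.659]] [-0.549 -0.083  0.94 ]
canister 0.82 [225.3, 158.5, 266.1, 228.0]
canister 0.35 [208.1, 231.4, 273.9, 322.9]
lookalike 0.84 [290.2, 176.6, 331.0, 251.9]
side [[391.0, 0.0, 280.7], [0.0, 391.0, 210.4], [0.0, 0.0, 1.0]] [[0.982, -0.189, -0.015], [-0.155, -0.756, -0.637], [0.109, 0.627, -0.771]] [-0.568  0.204  0.603]
canister 0.77 [206.6, 176.8, 251.9, 248.9]
lookalike 0.63 [289.3, 163.3, 324.9, 232.2]
lookalike 0.61 [293.1, 242.2, 354.1, 329.4]
jar 0.69 [289.1, 242.8, 353.3, 327.8]
wrist [[307.3, 0.0, 284.2], [0.0, 307.3, 208.5], [0.0, 0.0, 1.0]] [[0.234, 0.972, -0.0], [0.93, -0.224, 0.29], [0.282, -0.068, -0.957]] [-0.626 -0.039  0.389]
{'clock': 0.6, 'q': array([-1.30121249,  0.68906177, -0.19460386,  1.56531722,  0.15729673,
        0.90249973, -0.21511505]), 'qd': array([ 0.00084188, -0.00045748,  0.00021357,  0.00104781,  0.00163013,
        0.00126154, -0.00148201]), 'joint_torque': array([ 1.28467542e-03, -5.27246046e+01, -1.26615733e+00, -1.53675663e+01,
       -5.19884750e-02, -3.20776553e-04,  1.87812066e-05]), 'tool_pos': array([0.14598026, 0.60773073, 0.23876209]), 'eef_rot': array([ 7.85364595e-01,  6.19033480e-01,  3.38368464e-05, -3.51505257e-05]), 'contact_force': array([-0.20956722, -0.05448887, -0.75930654]), 'moment': array([0.01633967, 0.01362531, 0.0235841 ]), 'opening': 0.9981895752725076}
```

View pics/scene0.png

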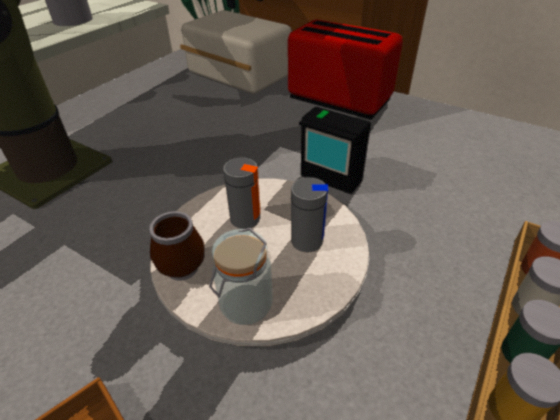

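View pics/side0.png

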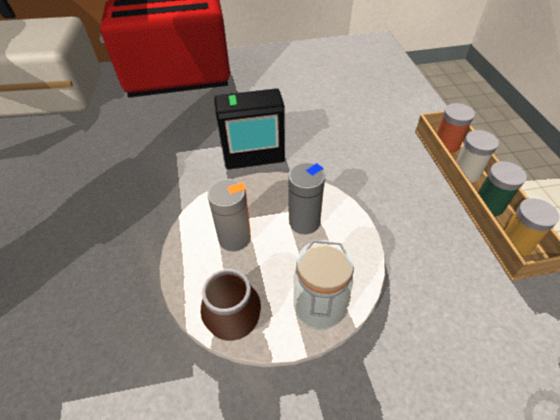

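View pics/wrist0.png

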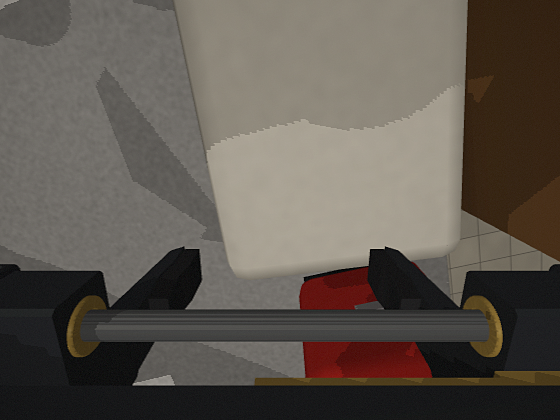

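The scene view shows the orange-tagged canister (lid about (241,167)), the blue look-alike (309,187), the jar (243,260), a brown pot (177,245) and the reader with its cyan window (327,152). The side view shows the canister lid at (228,193) and the window at (253,133).

```bash
cat > h.py <<'E'
import numpy as np,cv2
from scipy.optimize import minimize,least_squares
def proj(c,X):
    p=(c["R"]@np.asarray(X).T).T+c["t"]; p=p@c["mtx"].T; return p[:,:2]/p[:,2:]
def onz(c,uv,z):
    uv=np.atleast_2d(uv); d=np.c_[uv,np.ones(len(uv))]@np.linalg.inv(c["mtx"]).T@c["R"]; o=-c["R"].T@c["t"]
    return o+d*((z-o[2])/d[:,2])[:,None]
def tri(cs,uvs):
    A=[]
    for c,(u,v) in zip(cs,uvs):
        P=c["mtx"]@np.c_[c["R"],c["t"]]; A+= [u*P[2]-P[0],v*P[2]-P[1]]
    X=np.linalg.svd(np.array(A))[2][-1]; return X[:3]/X[3]
def sil(c,x,y,rad=.029,h=.12,z0=.03,shape=(420,560)):
    a=np.linspace(0,2*np.pi,60); 
    X=np.r_[np.c_[x+rad*np.cos(a),y+rad*np.sin(a),0*a+z0],np.c_[x+rad*np.cos(a),y+rad*np.sin(a),0*a+z0+h]]
    m=np.zeros((420*4,560*4),np.uint8); hull=cv2.convexHull((proj(c,X)*4).astype(np.float32)+1.5)
    cv2.fillConvexPoly(m,hull.round().astype(int),1); return cv2.resize(m.astype(np.float32),(560,420),interpolation=cv2.INTER_AREA)
def fit(cs,ms,x0,**k):
    f=lambda p:sum(np.abs(sil(c,*p,**k)-m).sum()/m.sum() for c,m in zip(cs,ms))
    q=minimize(f,x0,method="Nelder-Mead",options=dict(initial_simplex=[x0,x0+[.01,0],x0+[0,.01]],xatol=1e-4)); return q.x,q.fun
def orange(im,c,x,y,z=.15):
    h=cv2.cvtColor(im,cv2.COLOR_RGB2HSV); m=((h[...,0]<18)&(h[...,1]>170)&(h[...,2]>110))
    v,u=np.nonzero(m); P=onz(c,np.c_[u,v].astype(float),z)
    k=np.hypot(P[:,0]-x,P[:,1]-y)<.0285
    return np.c_[u,v][k],P[k]
E
cat > look.py <<'E'
from plant import r
from h import *
import sys
tag=sys.argv[1]; names=["scene","side"]
cs=[];ims=[];M={"canister":[],"lookalike":[],"jar":[]}
for n in names:
    im=r.snapshot(n); c=r.get_calibration(n); cs.append(c);ims.append(im); cv2.imwrite(f"pics/{n}{tag}.png",im[:,:,::-1])
    for t in M:
        d=r.cut_out(t,n); M[t].append((d[0]["pixels"].astype(float),c,n) if d else None)
        if d: print(n,t,round(d[0]["score"],2),d[0]["rect"])
P={}
for t in ["canister","lookalike"]:
    g=[a for a in M[t] if a]
    for sub in [g]+[[a] for a in g]:
        v,u=np.nonzero(sub[0][0]); x0=onz(sub[0][1],[u.mean(),v.mean()],.09)[0,:2]
        x,f=fit([a[1] for a in sub],[a[0] for a in sub],x0); print(t,[a[2] for a in sub],x.round(4),round(f,3)); P.setdefault(t,x)
x,y=P["canister"]
uv=[]
for im,c,n in zip(ims,cs,names):
    px,Q=orange(im,c,x,y); 
    if len(Q):
        m=Q.mean(0)[:2]; print(n,"lid orange",len(Q),"cent",m.round(4),"r",np.hypot(*(m-[x,y])).round(4),"yaw",np.degrees(np.arctan2(m[1]-y,m[0]-x)).round(1))
    hs=cv2.cvtColor(im,cv2.COLOR_RGB2HSV); w=((abs(hs[...,0].astype(int)-92)<9)&(hs[...,1]>110)&(hs[...,2]>90)).astype(np.uint8)
    nn,l,st,ce=cv2.connectedComponentsWithStats(w); i=1+np.argmax(st[1:,4]); print(n,"win",st[i],ce[i].round(1))
    cn=cv2.findContours((l==i).astype(np.uint8),cv2.RETR_EXTERNAL,cv2.CHAIN_APPROX_NONE)[0][0]
    q=cv2.approxPolyDP(cv2.convexHull(cn),6,True)[:,0]; q=q[np.argsort(np.arctan2(*(q-q.mean(0)).T[::-1]))] ; print(q.tolist()); uv.append(q)
if all(len(q)==4 for q in uv):
    W=np.array([tri(cs,[a,b]) for a,b in zip(*uv)]); print(W.round(3)); w=W.mean(0); print("window",w.round(4),"dist",np.hypot(*(w[:2]-[x,y])).round(4),"bearing",np.degrees(np.arctan2(w[1]-y,w[0]-x)).round(1))
E
python3 look.py 1
```

```text
scene canister 0.65 [224.9, 157.0, 260.4, 227.6]
scene lookalike 0.85 [291.3, 177.8, 332.3, 251.8]
scene jar 0.98 [209.2, 228.3, 273.9, 324.4]
side canister 0.9 [207.7, 178.3, 252.8, 251.5]
side lookalike 0.94 [287.8, 159.9, 325.0, 233.1]
side jar 0.65 [291.6, 242.3, 354.1, 331.8]
canister ['scene', 'side'] [0.5112 0.0812] 0.13
canister ['scene'] [0.5122 0.0815] 0.033
canister ['side'] [0.5108 0.0777] 0.054
lookalike ['scene', 'side'] [0.6392 0.0919] 0.13
lookalike ['scene'] [0.6402 0.0919] 0.042
lookalike ['side'] [0.6382 0.0897] 0.058
scene lid orange 89 cent [0.527  0.0851] r 0.0162 yaw 13.9
scene win [ 307  132   41   40 1117] [326.7 151.1]
[[308, 132], [347, 144], [344, 171], [308, 159]]
side lid orange 105 cent [0.5273 0.0816] r 0.016 yaw 1.1
side win [ 229  118   47   33 1214] [252.5 133.6]
[[230, 123], [274, 119], [275, 144], [233, 150]]
[[0.536 0.276 0.124]
 [0.621 0.278 0.12 ]
 [0.621 0.278 0.056]
 [0.534 0.282 0.053]]
window [0.5779 0.2787 0.0879] dist 0.2084 bearing 71.3
```

Both cameras agree: canister axis about (0.511, 0.080), tag yaw about 13.5°, and window at a bearing of about 71° and a distance of 0.208, which is in range. I'll raise the arm and move over the canister.

```bash
python3 -m jog '[[0,0,-0.04,0,0],[0,0,-0.04,0,0],[-0.027,0.03,0,0,0],[-0.027,0.03,0,0,0],[-0.027,0.03,0,0,0],[-0.027,0.03,0,0,0],[-0.027,0.03,0,0,0],[-0.027,0.03,0,0,0],[-0.027,0.03,0,0,0],[-0.027,0.03,0,0,0],[-0.027,0.03,0,0,0],[-0.027,0.03,0,0,0],[-0.027,0.03,0,0,0],[-0.027,0.03,0,0,0],[-0.027,0.03,0,0,0],[-0.027,0.03,0,0,0],[0,0,0,0,0],[0,0,0,0,0]]' 25
cat > w.py <<'E'
from plant import r
from h import *
import sys
s=r.get_state(); c=r.get_calibration("wrist"); im=r.snapshot("wrist"); cv2.imwrite(f"pics/wrist{sys.argv[1]}.png",im[:,:,::-1])
print(s["clock"],s["tool_pos"].round(4),s["q"].round(2),s["eef_rot"].round(3),s["opening"])
for t in ["canister","lookalike"]:
    for d in r.cut_out(t,"wrist")[:1]: 
        m=d["pixels"].astype(float); v,u=np.nonzero(m); x0=onz(c,[u.mean(),v.mean()],.13)[0,:2]; x,f=fit([c],[m],x0); print(t,d["score"],d["rect"],x.round(4),f)
        if t=="canister":
            px,Q=orange(im,c,*x); 
            if len(Q): e=Q.mean(0)[:2]-x; print("lid",len(Q),np.hypot(*e),np.degrees(np.arctan2(e[1],e[0])))
E
python3 w.py 1
```

```text
clock: 2.8
tool_pos: [0.4663, 0.1414, 0.3187]
eef_rot: [0.786, 0.618, 0.0, -0.0]
contact_force: [-0.7, 0.2, -0.7]
opening: 0.997
2.8 [0.4663 0.1414 0.3187] [-0.27  0.41 -0.18  1.86  0.09  0.89  0.85] [ 0.786  0.618  0.    -0.   ] 0.9966289509890095
canister 0.8 [210.7, 194.3, 268.8, 265.4] [0.5105 0.0807] 0.040254908169727675
lid 278 0.015993651620431495 9.503230322886463
lookalike 0.75 [257.8, 267.2, 298.4, 354.1] [0.5934 0.1063] 1.1984673790776152
```

View pics/wrist1.png

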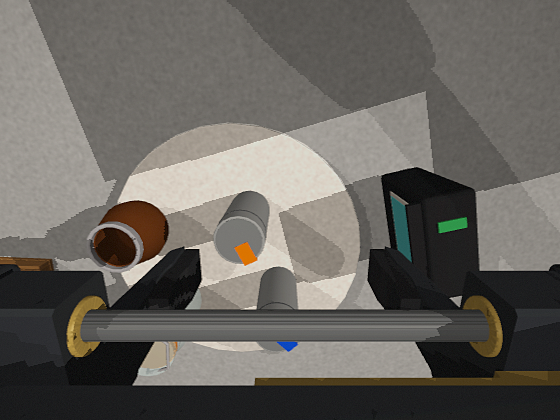

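The wrist view shows the canister lid at (240,238) with its orange strip at (246,254), and the reader on the right. I'll centre over the canister and descend partway.

```bash
python3 -m jog '[[-0.0243,0.0289,0,0,0],[-0.0243,0.0289,0,0,0],[0,0,0.03,0,0],[0,0,0.03,0,0],[0,0,0.02,0,0],[0,0,0,0,0],[0,0,0,0,0]]'
python3 w.py 2; python3 look.py 2 | grep -v pot
```

```text
clock: 3.65
tool_pos: [0.5108, 0.0825, 0.2391]
eef_rot: [0.785, 0.62, 0.0, -0.0]
contact_force: [-0.6, 0.4, 0.6]
opening: 1.0
3.65 [0.5108 0.0825 0.2391] [-0.15  0.55 -0.15  1.89  0.12  0.71  0.96] [ 0.785  0.62   0.    -0.   ] 1.0003895221922536
canister 0.71 [242.8, 158.7, 312.3, 249.8] [0.51   0.0804] 0.036356377498454565
lid 528 0.016297679579819695 10.334851029740353
lookalike 0.83 [289.6, 253.7, 352.8, 362.1] [0.6389 0.0908] 0.6169257524134015
scene canister 0.67 [227.1, 158.3, 261.2, 227.5]
scene lookalike 0.88 [290.7, 175.9, 330.7, 251.7]
scene jar 0.63 [209.0, 230.7, 271.7, 324.0]
side canister 0.81 [206.7, 176.5, 253.0, 249.4]
side lookalike 0.57 [220.1, 88.5, 285.2, 167.3]
side jar 0.82 [289.9, 242.5, 355.4, 329.7]
canister ['scene', 'side'] [0.5112 0.0813] 0.15
canister ['scene'] [0.5132 0.0803] 0.068
canister ['side'] [0.5108 0.0777] 0.036
lookalike ['scene', 'side'] [0.6406 0.0915] 1.621
lookalike ['scene'] [0.6409 0.0908] 0.034
lookalike ['side'] [0.5718 0.2813] 0.528
scene lid orange 89 cent [0.527  0.0851] r 0.0162 yaw 13.7
scene win [ 307  132   41   40 1115] [326.6 151.1]
[[308, 132], [347, 144], [344, 171], [308, 159]]
side lid orange 61 cent [0.5269 0.0809] r 0.0157 yaw -1.5
side win [ 231  118   44   33 1181] [253.  133.7]
[[232, 123], [273, 118], [274, 144], [233, 150]]
[[0.539 0.269 0.128]
 [0.619 0.283 0.118]
 [0.619 0.282 0.053]
 [0.534 0.282 0.053]]
window [0.5781 0.2789 0.0879] dist 0.2087 bearing 71.3
```

View pics/wrist2.png

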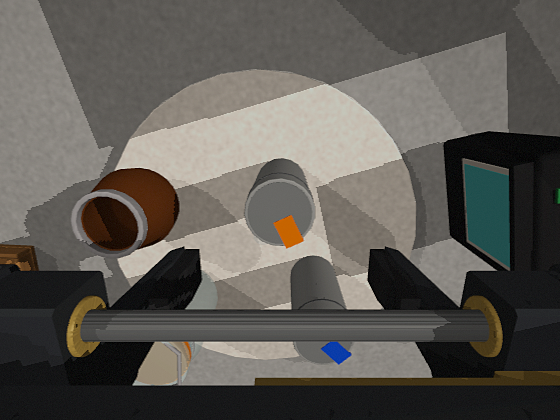

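View pics/scene2.png

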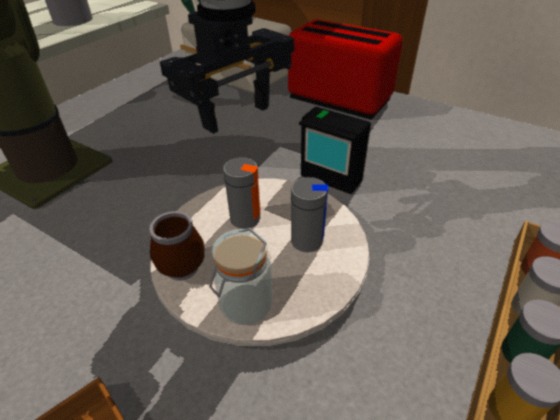

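```bash
cat > strip.py <<'E'
# strip axis direction + centre from still pictures on disk
from h import *
import sys
def strip(im,c,x,y):
    px,Q=orange(im,c,x,y); P=Q[:,:2]; m=P.mean(0); w,V=np.linalg.eigh(np.cov((P-m).T)); 
    d=V[:,1]*np.sign(V[:,1]@(m-[x,y])); rr=cv2.minAreaRect((P*1000).astype(np.float32))
    return len(P),m.round(4),"len,wid",np.sqrt(12*w[::-1]).round(4),"axis",np.degrees(np.arctan2(d[1],d[0])).round(1),"radial",np.degrees(np.arctan2(*(m-[x,y])[::-1])).round(1)
if __name__=="__main__":
    from plant import r
    for n in ["wrist","scene","side"]:
        c=r.get_calibration(n); im=cv2.imread(f"pics/{n}{sys.argv[1]}.png")[:,:,::-1].copy()
        try: print(n,strip(im,c,*map(float,sys.argv[2:4])))
        except Exception as e: print(n,e)
        print(proj(c,[r.get_state()["tool_pos"]]).round(0))
E
python3 strip.py 2 0.5104 0.0803
```

```text
wrist (537, array([0.5263, 0.0821]), 'len,wid', array([0.0239, 0.0159]), 'axis', np.float64(13.2), 'radial', np.float64(6.5))
[[282. 265.]]
scene (84, array([0.5263, 0.0851]), 'len,wid', array([0.0228, 0.0179]), 'axis', np.float64(10.4), 'radial', np.float64(16.9))
[[235. 119.]]
side (58, array([0.5263, 0.081 ]), 'len,wid', array([0.0237, 0.0153]), 'axis', np.float64(8.6), 'radial', np.float64(2.5))
[[217. 145.]]
```

View pics/side2.png

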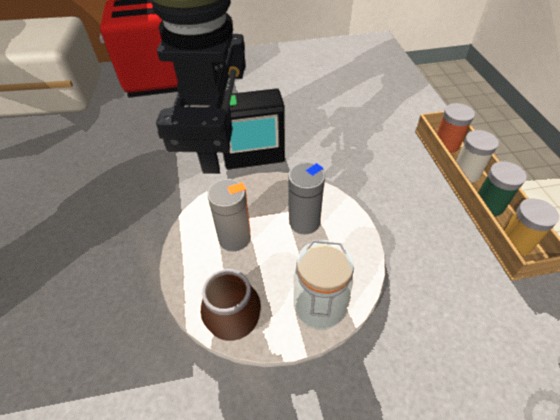

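Descending onto the canister with a small centring shift, then checking before closing.

```bash
python3 -m jog '[[-0.002,0,0.03,0,0],[0,0,0.03,0,0],[0,0,0.03,0,0],[0,0,0.02,0,0],[0,0,0.011,0,0],[0,0,0,0,0],[0,0,0,0,0]]'; python3 w.py 3
```

```text
clock: 4.9
tool_pos: [0.5109, 0.0795, 0.1183]
eef_rot: [0.785, 0.619, 0.0, 0.0]
contact_force: [0.4, -0.6, 0.4]
opening: 1.003
4.9 [0.5109 0.0795 0.1183] [-0.18  0.74 -0.1   2.    0.17  0.41  0.92] [0.785 0.619 0.    0.   ] 1.0032222554043355
canister 0.65 [214.7, 179.6, 349.2, 358.4] [0.5107 0.0802] 0.32300088196383947
lid 383 0.021078006126933918 10.263238003662872
lookalike 0.77 [296.5, 342.4, 370.7, 378.8] [ 0.7547 -0.0546] 1.0
```

View pics/wrist3.png

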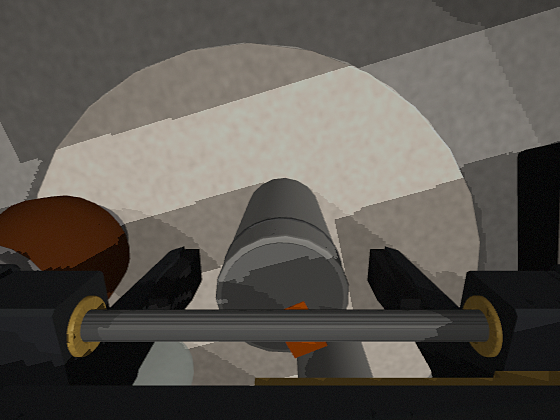

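The canister (lid centre about column 283) sits midway between the fingers (columns 200 and 369). I'll close with 25 N.

```bash
python3 -m jog '[[0,0,0,0,0.2],[0,0,0,0,0.3],[0,0,0,0,0.5],[0,0,0,0,0.5],[0,0,0,0,0.5],[0,0,0,0,0.5]]' 25
```

```text
clock: 5.65
tool_pos: [0.5105, 0.0793, 0.1178]
eef_rot: [0.785, 0.619, 0.0, 0.0]
contact_force: [0.3, -0.3, 2.3]
opening: 0.654
```

Gripped at 57.6 mm. I'll turn it about 59.4° anticlockwise, which is negative about the downward tool z.

```bash
python3 -m jog '[[0,0,0,-0.0165,0.5],[0,0,0,-0.0165,0.5],[0,0,0,-0.0165,0.5],[0,0,0,-0.0165,0.5],[0,0,0,-0.0165,0.5],[0,0,0,-0.0165,0.5],[0,0,0,-0.0165,0.5],[0,0,0,-0.0165,0.5],[0,0,0,-0.0165,0.5],[0,0,0,-0.0165,0.5],[0,0,0,0,0.5],[0,0,0,0,0.5]]'; python3 w.py 4; python3 look.py 4; python3 strip.py 4 0.5105 0.0795
```

```text
clock: 6.85
tool_pos: [0.5107, 0.0801, 0.1178]
eef_rot: [0.377, 0.926, 0.001, 0.0]
contact_force: [-0.3, 2.3, 2.4]
opening: 0.65
6.85 [0.5107 0.0801 0.1178] [-0.02  0.76 -0.37  1.99  0.55  0.49  1.58] [0.377 0.926 0.001 0.   ] 0.6502980926702091
canister 0.89 [218.6, 178.3, 352.7, 359.5] [0.5112 0.0818] 0.3359600044316419
lid 458 0.0217854520003487 69.91926562286224
lookalike 0.88 [176.8, 340.7, 214.1, 385.6] [0.7711 0.2638] 1.0
scene canister 0.76 [230.2, 178.6, 264.0, 227.2]
scene lookalike 0.87 [291.1, 178.2, 328.6, 252.8]
scene jar 0.79 [209.4, 228.4, 274.4, 323.6]
side canister 0.86 [209.0, 177.6, 252.8, 249.6]
side lookalike 0.62 [288.3, 161.4, 325.2, 232.0]
side jar 0.94 [291.8, 241.9, 355.4, 329.9]
canister ['scene', 'side'] [0.5115 0.0834] 1.358
canister ['scene'] [0.5135 0.0829] 0.879
canister ['side'] [0.5106 0.0782] 0.393
lookalike ['scene', 'side'] [0.6394 0.0914] 0.125
lookalike ['scene'] [0.6405 0.0931] 0.061
lookalike ['side'] [0.6384 0.089 ] 0.024
scene win [315 140  33  28 525] [333.4 154.1]
[[327, 143], [347, 144], [344, 166], [315, 161]]
side lid orange 34 cent [0
[... 375 characters left out ...]
np.float64(69.5))
[[283. 263.]]
scene (0, array([nan, nan]), 'len,wid', array([nan, nan]), 'axis', np.float64(nan), 'radial', np.float64(nan))
[[240. 181.]]
side (34, array([0.5184, 0.0975]), 'len,wid', array([0.0186, 0.0131]), 'axis', np.float64(122.9), 'radial', np.float64(66.3))
[[228. 204.]]strip.py:5: RuntimeWarning: Mean of empty slice.
  px,Q=orange(im,c,x,y); P=Q[:,:2]; m=P.mean(0); w,V=np.linalg.eigh(np.cov((P-m).T));
  ret = um.true_divide(
  avg = a.mean(axis, **keepdims_kw)
strip.py:5: RuntimeWarning: Degrees of freedom <= 0 for slice
  px,Q=orange(im,c,x,y); P=Q[:,:2]; m=P.mean(0); w,V=np.linalg.eigh(np.cov((P-m).T));
  c *= np.true_divide(1, fact)
  c *= np.true_divide(1, fact)
```

View pics/side4.png

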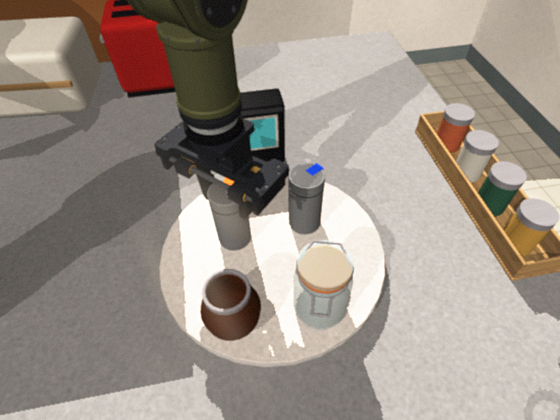

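The turn went through: the strip is now at a bearing of about 70°, partly hidden by the gripper at (225,180) in the side view. I'll open, rise straight up and measure in the clear.

```bash
python3 -m jog '[[0,0,0,0,0.3],[0,0,0,0,0.25],[0,0,0,0,0.15],[0,0,0,0,0],[0,0,0,0,0],[0,0,0,0,0],[0,0,-0.02,0,0],[0,0,-0.03,0,0],[0,0,-0.04,0,0],[0,0,-0.04,0,0],[0,0,-0.04,0,0],[0,0,0,0,0],[0,0,0,0,0]]'; python3 w.py 5; python3 look.py 5; python3 strip.py 5 0.5105 0.0797
```

```text
clock: 8.7
tool_pos: [0.5107, 0.0792, 0.2883]
eef_rot: [0.376, 0.927, 0.0, 0.001]
contact_force: [-0.5, -0.6, -0.7]
opening: 0.999
8.7 [0.5107 0.0792 0.2883] [ 0.11  0.52 -0.56  1.81  0.34  0.9   1.77] [0.376 0.927 0.    0.001] 0.9990437408594571
canister 0.76 [254.1, 154.7, 313.6, 224.8] [0.5109 0.082 ] 0.06288308305240577
lid 387 0.01617197165397418 68.04905121989704
lookalike 0.94 [191.8, 220.9, 246.0, 309.3] [0.6369 0.0909] 0.2987870828182942
scene canister 0.83 [227.6, 153.9, 262.3, 227.9]
scene lookalike 0.71 [291.2, 177.8, 330.2, 253.0]
scene jar 0.8 [207.7, 228.9, 275.3, 325.8]
side canister 0.88 [208.5, 175.9, 251.0, 249.4]
side lookalike 0.89 [288.3, 160.6, 326.5, 236.2]
side jar 0.9 [292.9, 241.6, 354.4, 332.5]
canister ['scene', 'side'] [0.5127 0.0827] 0.133
canister ['scene'] [0.5134 0.0829] 0.034
canister ['side'] [0.5114 0.0785] 0.037
lookalike ['scene', 'side'] [0.6397 0.0917] 0.129
lookalike ['scene'] [0.6409 0.0908] 0.028
lookalike ['side'] [0.638  0.0879] 0.026
scene lid orange 81 cent [0.5172 0.0985] r 0.0165 yaw 74.2
scene win [307 135  41  37 996] [328.3 152.5]
[[321, 135], [347, 144], [343, 171], [307, 157]]
side lid orange 70 cent [0.5169 0.0953] r 0.0133 yaw 71.3
side win [229 118  46  33 999] [254.4 135. ]
[[230, 123], [274, 119], [274, 144], [233, 150]]
[[0.537 0.33  0.086]
 [0.621 0.278 0.12 ]
 [0.619 0.279 0.055]
 [0.534 0.276 0.06 ]]
window [0.5778 0.2907 0.0802] dist 0.218 bearing 72.6
wrist (354, array([0.5159, 0.096 ]), 'len,wid', array([0.0216, 0.0159]), 'axis', np.float64(71.0), 'radial', np.float64(71.7))
[[283. 263.]]
scene (69, array([0.5166, 0.0968]), 'len,wid', array([0.0204, 0.0173]), 'axis', np.float64(64.3), 'radial', np.float64(70.3))
[[231.  90.]]
side (65, array([0.5164, 0.0945]), 'len,wid', array([0.0221, 0.0148]), 'axis', np.float64(75.4), 'radial', np.float64(68.1))
[[211. 116.]]
```

View pics/wrist5.png

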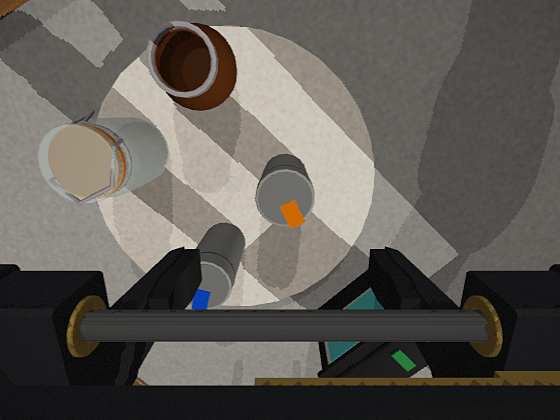

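View pics/side5.png

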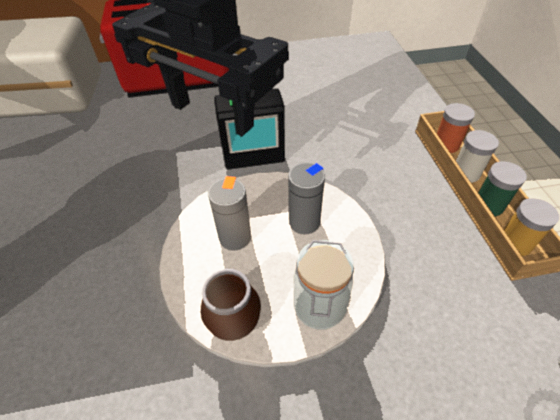

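The tag reads 68–76° across the cameras, averaging about 71.5°, against a window bearing of 71.3°. The canister is upright on its original axis, and the look-alike and jar are unmoved in the pictures. Handing in.

```bash
python3 -c "
from plant import r
print(r.finish_job())"
```

```text
the job is handed in; nothing more can be done
None
```

I turned the orange-tagged canister about 59° anticlockwise on the spot with a 25 N grip. I then let go, raised the gripper straight up and handed the job in at about 9 s on the robot's clock.

- **Tag direction:** after release the separate camera estimates put the tag at 64° to 76°, mostly 68° to 76°. The window, measured before the turn, bears 71.3° from the canister, 208 mm away. I can vouch for the aim to within a few degrees, not better.
- **Canister position:** it stands upright, with its axis within about 2 mm of where it started, which is inside the measurement error.
- **Look-alike:** its fitted position stayed within about 1 mm.
- **Jar:** it shows in the same place in the pictures, and its outlines moved by only 1–3 pixels.
- **Disagreements:** the last window measurement came out at 72.6° because the gripper partly hid the window, so I kept the earlier, clear one. Once, the look-alike detector picked the reader in the side view, and I discarded that result.

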